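# Mark a key paddle in the desk press and hold it up to read

## Robot

A 6-joint arm with a two-finger parallel gripper is mounted at the origin on the work surface. World frame = base frame: x ahead of the robot, y to its left, z up, the work surface at z = 0. Lengths are in mm, angles in rad, forces in N, time in s.
With the tool pointing down it reaches from about 275 to 750 mm from the base axis. Payload 10.2 kg.
Tool frame: the origin (TCP) lies at the very end of the fingers, on their centre line; the grasp point (between the pads) lies 19 mm behind it; z points along the fingers, x is the direction in which the jaws open and shut, and the axes are right-handed (so a half turn about z gives the same grasp; the last joint's range is limited). The gripper opens to 85 mm and grips with 20 to 120 N. Pads are 22 mm wide; open, the fingers measure 114 mm over their backs; the gripper's body (76 mm by 85 mm) begins 54 mm behind the grasp point. The pads swing forward as they close: fully open they stand 13 mm farther back than shut.
Start: joints at [1.051, 0.313, 1.498, -0, 1.331, -0.223], TCP at [153.555, 502.048, 231.294] pointing down, gripper open.
Joint ranges: [-2.94, 2.94], [-0.97, 2.17], [0.19, 2.56], [-1.23, 4.37], [0.02, 3.11], [-2.88, 2.88]. Speed limits (rad/s): [2.39, 2.39, 3.01, 3.14, 3.14, 3.14].

## Interface

Orientations are given as a unit quaternion [w, x, y, z].
In Python, from rig import ctrl, cams gives the robot as it stands.
- The arm moves only by the tool play_rows, never from a script. Its argument "steps" is a list of rows, each a list of 2 entries, a list of its own where there are three numbers: the shift along the tool's x, y, z normalised to -1 to 1, where 1 is 0.75 m, then the turn, a rotation vector about the tool's x, y, z normalised to -1 to 1, where 1 is 45 degrees. A call has 1 to 20 rows; each row shifts and turns the commanded pose from where the row before left it, along the tool's axes as they then stand; what a row does not reach is not made up. A row lasts 1/10 s, in which the tool goes at most 50 mm and 8.59 degrees, less where a joint would pass 70% of its speed; a pose out of reach is approached as far as the arm can. A call with a number of a shift or a turn outside -1 to 1 is refused whole. A call with a gripper value outside its range is refused whole. "grip" is the closure, from 0 (fully open) to 1 (shut), set as the call begins (left out, the last holds). The fingers move at their own pace and stop on an object; "squeeze" is the grip in N (left out, the last holds). Time passes only in rows, so rows that do not move let the fingers close. It gives the time, the measured TCP pose, the force and the opening at its end, in the units of the state.
- ctrl.sense(): the state, without advancing time (a new reading comes with each control period).
- cams.capture(name): name is "scene" or "top" or "wrist"; returns the picture (400x640x3 uint8, red, green, blue); there is no depth.
- cams.camera_info(name): a dict with "fx", "fy", "cx", "cy" (pixels), "xyz" and "attitude" of the camera in the world. Camera axes: x right, y up, looking along -z (the intrinsics and any distortion apply to the point x, -y, -z); pixel columns grow to the right and rows downward; lengths in mm; the calibration is good to about 2 mm. The wrist camera is an equidistant fisheye: a pixel r from the principal point sees the ray r / f radians off the axis. A picture is of the moment at which its call begins: read the wrist's pose just before it. camera_info takes no time and is no camera call; for the wrist camera it gives the pose at the moment of the call.
- ctrl.finish_job(): hands the job in, once; it reports no verdict.
Trained networks look in the newest picture that a camera, given by its name, has taken for a name from the list of things; names that differ only in an ending like _2 or _b are one class to them, and where a whole thing is asked for, a point or a joint stands for the part that bears it (a point fixed in the world has none). Each returns a list of dicts, best first, with "p" (0 to 1); they miss things now and then, are a little off and sometimes report something else, mostly with a low value. They report only what shows in the picture. A call takes as long as a camera call. They do not tell look-alikes from the thing itself.
- cams.search_frame(camera, thing): "rect" ([centre column, centre row, width, height] in pixels, round what is visible of it).
- cams.tip_of(camera, thing): "pixel" ([column, row] in pixels: a listed point, or the origin of a listed thing).
The state is a dict: "time_s": time; "joints": joint angles; "dq": joint speeds; "tau": joint torques, N m; "eef_pos": TCP position; "ee_rot": TCP orientation; "force": force on the tool from outside, world axes, zero at the start; "wrist_torque": the same for the moment, N m; "grip_width": opening from 0.0 (shut) to 1.0 (fully open).
Only numpy, scipy, OpenCV 4.12 (cv2) and the standard library are available. Lean on these libraries where they do the work, as an engineer would, in place of code of your own. Each camera call takes 0.05 s, during which the arm holds its last target.

## Task

Mark the wooden key paddle that sits in the desk press: push or pull the press's sprung lever all the way down and ease it slowly back up to rest without letting it snap, with the paddle left in place meanwhile. Then draw the paddle straight out of the press by its free end, raise it about 25 cm above the table and tip it like a page on a reading stand, about 45 degrees, with the brass-tipped end (the one that was in the press) upward and the marked face still facing up. Finish while still holding it there, still, and leave the other things on the table where they are.

Things in the scene. Friction and masses are not known exactly. Their poses are not given: they have to be found in the camera images.
- press_arm (a joint): Lever angle, rad: 0 at rest (raised), 0.50 fully down at its stop. A spring returns it: about 6 N at the black grip at rest, 14 N fully down; let go, it snaps up. It turns about an axis through press_hinge parallel to press_mouth's x; the lever points to press_mouth's +y, rising 0.50 rad above level at rest, level when fully down.
- press_handle (a point): Centre of the lever's black round grip, a bar 22 mm thick and 70 mm long, parallel to press_mouth's x, 200 mm from the hinge; can be pushed down from above. It moves with the lever: 201 mm above the table at rest, 105 mm fully down, where it is also 24 mm further to press_mouth's +y.
- press_hinge (a point): Point on the lever's pivot axis, 105 mm above the table, level with press_handle along press_mouth's x. The two grey cheeks that bear the pivot reach 120 mm above the table. Fixed to the press.
- press_mouth (a point): Centre of the channel's opening in the front of the fixed press, 40 mm above the table. x is level, pointing into the press; y to the left along the lever; z up. Channel 70 mm deep, 45 wide, 13 high under side lips, so the paddle comes out only to -x. The bed round it is 90 mm wide, 53 tall; a base plate 15 mm thick juts 10 mm in front.
- paddle_mid (a point): Centre of the loose wooden key paddle, a brass-tipped flat bar 150 x 40 x 10 mm, 100 g, centre of mass 26 mm towards the tip. x runs from the free end (eyelet) to the tip (marked end), y across the width, z up from the marked face. It starts level in the channel, along press_mouth's x, 60 to 67 mm of it inside; grip the free part from above across the width, 45 mm from centre.
- ink_pad: Bystander: closed ink pad tin, 90 x 60 x 20 mm, to the right of the paddle. Origin: centre of its underside.
- notes: Bystander: block of note paper, 60 x 60 x 30 mm, left of the paddle in front of the lever. Origin: centre of its underside.
- stapler: Bystander: desk stapler, 150 x 36 x 46 mm, long along its x. Origin: centre of its underside.
- marker: Bystander: marker pen lying down, 125 mm long along its x, 13 mm thick. Origin: centre of its underside.
- pen_pot: Bystander: clay-coloured pot, 72 mm diameter, 90 mm tall, with pens rising to about 150 mm. Origin: centre of its underside.
- pump_bottle: Bystander: pump bottle, 60 mm diameter, 162 mm tall. Origin: centre of its underside.
Not all that is in view belongs to the job. What is meant by the part that bears paddle_mid is not blue, and is the smaller of those in its own colour.

How it is judged:
By the outcome, as a careful person would: the job done as asked, in the order asked, and still so for the second after the job is handed in, while the arm keeps its last pose, push and grip.
It also fails if it takes over 69 s, if anything falls off the work surface, if the arm or the gripper's body presses on something with over 40 N, if the wrist force passes 120 N, or if a joint passes its speed limit or range.

## Working session

There is one attempt and no reset: what is moved stays moved. The work goes in short steps, Python scripts to look and compute and a tool call to move; the robot and the scene stay as the last step left them, time stands still between calls to the robot, and variables do not carry over. Pictures are saved under pics/ and viewed, and the job is handed in when it is done.

Besides the shell and the picture viewer there is one more tool, called after "Request:" as a command line: name --argument value ..., lists and objects as JSON in quotes. play_rows: Moves the arm, as the interface text tells. Its arguments: {"type":"object","properties":{"steps":{"type":"array"},"grip":{"type":"number"},"squeeze":{"type":"number"}},"required":["steps"]}

```bash
ls; mkdir -p pics
python3 - <<'E'
from rig import ctrl,cams
import cv2
print(ctrl.sense())
for n in ["scene","top","wrist"]:
    im=cams.capture(n); cv2.imwrite(f"pics/{n}0.png",im[:,:,::-1]); print(n,cams.camera_info(n))
E
```

```text
pics
{'time_s': 0.0, 'joints': array([ 1.05060368e+00,  3.13438504e-01,  1.49844398e+00,  1.30808758e-05,
        1.33102263e+00, -2.23427159e-01]), 'dq': array([ 9.78733591e-04, -6.68520615e-04,  1.78960624e-04, -4.15884864e-05,
       -5.01719558e-05,  1.00935213e-03]), 'tau': array([ 4.80710605e-04, -4.12266719e+01, -2.59742653e+01, -1.65780484e-04,
        4.14381473e-03,  2.01831904e-05]), 'eef_pos': array([153.41212644, 501.80845107, 230.73837051]), 'ee_rot': array([ 2.57920060e-04,  8.03875314e-01,  5.94797485e-01, -6.03451531e-04]), 'force': array([ 0.72279612, -0.78353759,  0.80225377]), 'wrist_torque': array([-0.024212  ,  0.02647719,  0.00951691]), 'grip_width': 1.0039524499865176}
scene {'fx': 435.17200195559906, 'fy': 435.17200195559906, 'cx': 319.63763718507454, 'cy': 200.57383780379047, 'xyz': array([1166.11271121,  990.58832594,  969.33200022]), 'attitude': array([0.25341963, 0.12892568, 0.45378927, 0.84453061])}
top {'fx': 501.1943122142648, 'fy': 501.1943122142648, 'cx': 319.0265412534502, 'cy': 192.9739936743211, 'xyz': array([ 294.52190544,  -40.12886972, 1471.85781677]), 'attitude': array([ 0.71127762,  0.05493342, -0.05992931, -0.69819406])}
wrist {'fx': 309.70691628693146, 'fy': 309.70691628693146, 'cx': 321.4004595167096, 'cy': 203.68159888931748, 'xyz': array([ 86.44273412, 523.63853436, 374.28294249]), 'attitude': array([ 0.79587262, -0.11275759, -0.08223239,  0.5891607 ])}
```

View pics/scene0.png

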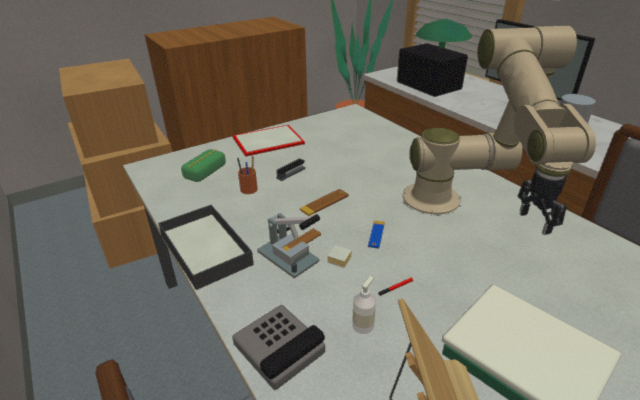

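View pics/top0.png

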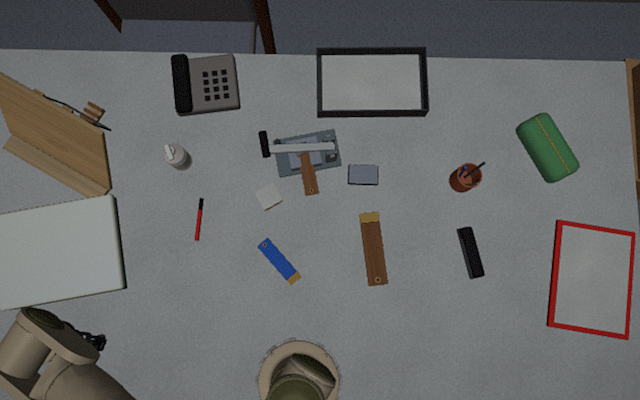

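View pics/wrist0.png

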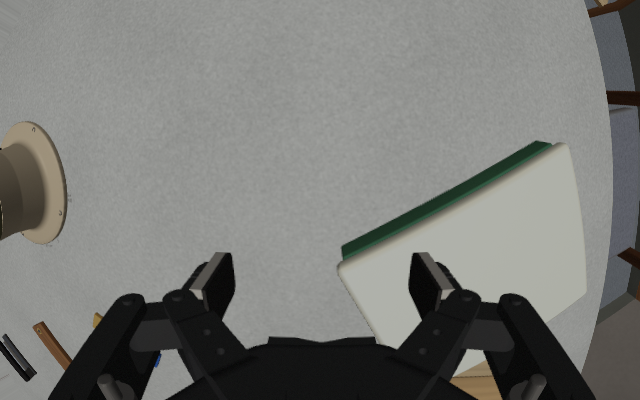

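```bash
cat > h.py <<'E'
from rig import ctrl,cams
import numpy as np, cv2
from scipy.spatial.transform import Rotation as R
def rot(q): return R.from_quat([q[1],q[2],q[3],q[0]])
def ray(ci,px,fish=False):
    a=(px[0]-ci['cx'])/ci['fx']; b=(px[1]-ci['cy'])/ci['fy']
    if fish:
        r=np.hypot(a,b); s=np.sin(r)/r if r>1e-9 else 1
        d=np.array([a*s,-b*s,-np.cos(r)])
    else: d=np.array([a,-b,-1.])
    d=rot(ci['attitude']).apply(d); return np.array(ci['xyz']),d/np.linalg.norm(d)
def onz(ci,px,z,fish=False):
    o,d=ray(ci,px,fish); return o+d*(z-o[2])/d[2]
def tri(rs):
    A=np.zeros((3,3));b=np.zeros(3)
    for o,d in rs:
        P=np.eye(3)-np.outer(d,d);A+=P;b+=P@o
    x=np.linalg.solve(A,b); return x,[np.linalg.norm((np.eye(3)-np.outer(d,d))@(x-o)) for o,d in rs]
def proj(ci,P,fish=False):
    p=rot(ci['attitude']).inv().apply(np.array(P,float)-ci['xyz']); x,y,z=p[...,0],-p[...,1],-p[...,2]
    if fish:
        rr=np.hypot(x,y); t=np.arctan2(rr,z); k=t/np.maximum(rr,1e-9)
        return np.stack([ci['cx']+ci['fx']*x*k,ci['cy']+ci['fy']*y*k],-1)
    return np.stack([ci['cx']+ci['fx']*x/z,ci['cy']+ci['fy']*y/z],-1)
E
python3 - <<'E'
from h import *
Z=dict(press_handle=201,press_hinge=105,press_mouth=40,paddle_mid=38,ink_pad=0,notes=0,pen_pot=0,pump_bottle=0,stapler=0,marker=0)
ct,cs=cams.camera_info("top"),cams.camera_info("scene")
for n,z in Z.items():
    for c,ci in (("top",ct),("scene",cs)):
        for r in cams.tip_of(c,n)[:3]:
            print(n,c,np.round(r['pixel'],1),round(r['p'],2),np.round(onz(ci,r['pixel'],z)))
im=cv2.imread("pics/top0.png"); cv2.imwrite("pics/topc.png",cv2.resize(im[110:220,230:400],None,fx=4.6,fy=4.6,interpolation=cv2.INTER_CUBIC))
im=cv2.imread("pics/scene0.png"); cv2.imwrite("pics/scc.png",cv2.resize(im[190:290,240:370],None,fx=6,fy=6,interpolation=cv2.INTER_CUBIC))
print(ctrl.sense()['time_s'])
E
```

```text
press_handle top [263.5 146.2] 0.61 [624. 100. 201.]
press_handle scene [308.6 221.2] 0.61 [634.  94. 201.]
press_hinge top [329.5 138.7] 0.84 [674. -75. 105.]
press_hinge scene [271.6 223.4] 0.55 [676. -76. 105.]
press_mouth top [305.7 166.2] 0.57 [608.  -8.  40.]
press_mouth scene [296.2 244.4] 0.85 [625.  -6.  40.]
paddle_mid top [279.4 261.1] 0.79 [332.  61.  38.]
paddle_mid top [373.8 249.5] 0.75 [ 370. -207.   38.]
paddle_mid scene [299.2 240.5] 0.77 [605. -20.  38.]
paddle_mid scene [376.1 233.9] 0.65 [366.  97.  38.]
paddle_mid scene [325.5 200.4] 0.6 [ 395. -175.   38.]
ink_pad top [363.3 175.4] 0.97 [ 592. -180.    0.]
ink_pad scene [279.5 226.3] 0.5 [ 600. -174.    0.]
notes top [267.7 195. ] 0.82 [527. 104.   0.]
notes scene [339.  256.9] 0.88 [516.  88.   0.]
pen_pot top [459.2 179.4] 0.72 [ 585. -468.    0.]
pen_pot scene [248.2 188.3] 0.68 [ 582. -481.    0.]
pump_bottle top [182.6 158.9] 0.93 [632. 363.   0.]
pump_bottle scene [362.3 325.7] 0.75 [629. 362.   0.]
stapler top [468.9 253.7] 0.77 [ 365. -490.    0.]
stapler scene [294.6 174.2] 0.81 [ 361. -472.    0.]
marker top [199.2 217.6] 0.68 [456. 303.   0.]
marker scene [395.3 288.8] 0.72 [458. 305.  -0.]
1.15
```

View pics/topc.png

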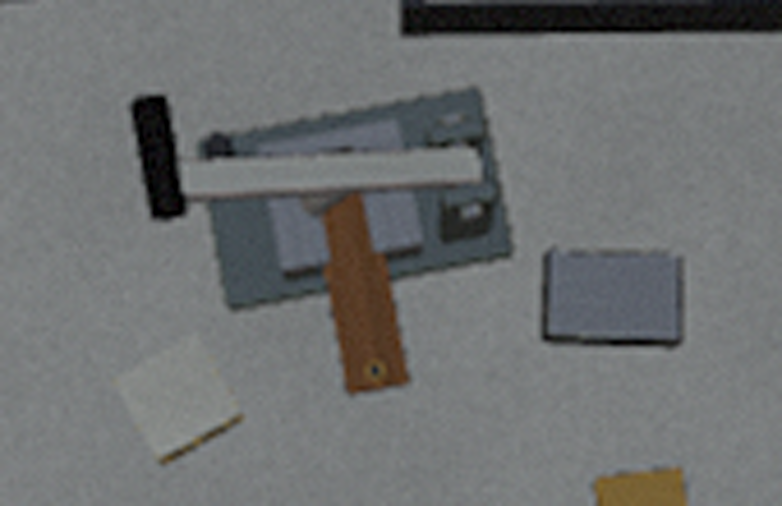

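View pics/scc.png

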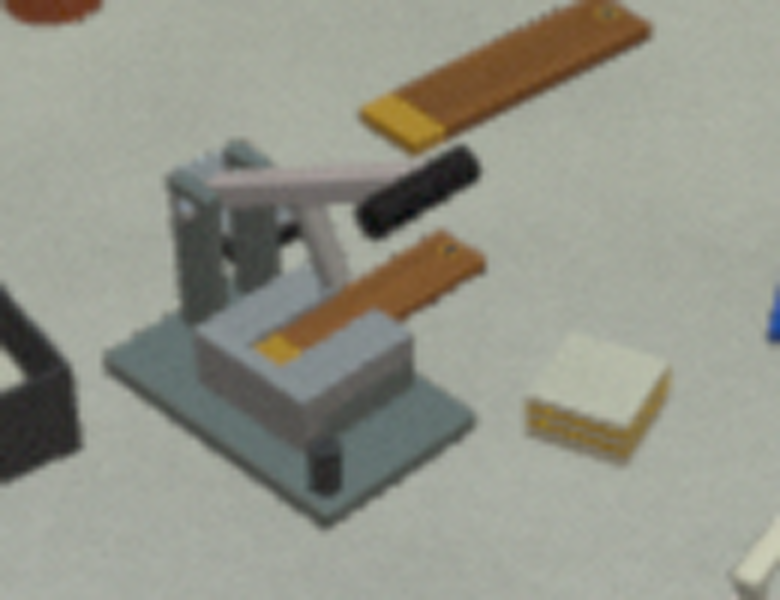

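Candidates (top view): the blue bar at (278,260), the large brown bar at (373,250) and the small brown bar in the press at (309,172). The crops confirm that the one in the press is the target: it is brown, it is the smaller of the two brown bars, and it sits in the press channel. I'll move over for a wrist look.

Request:
play_rows --steps '[[[-0.032,0.048,-0.012],[0,0,0]],[[-0.032,0.048,-0.012],[0,0,0]],[[-0.032,0.048,-0.012],[0,0,0]],[[-0.032,0.048,-0.012],[0,0,0]],[[-0.032,0.048,-0.01],[0,0,0]],[[-0.032,0.048,-0.01],[0,0,0]],[[-0.032,0.048,-0.01],[0,0,0]],[[-0.032,0.048,-0.01],[0,0,0]],[[-0.032,0.048,-0.01],[0,0,0]],[[-0.032,0.048,-0.01],[0,0,0]],[[-0.032,0.048,-0.01],[0,0,0]],[[-0.032,0.048,-0.01],[0,0,0]],[[-0.032,0.048,-0.01],[0,0,0]],[[-0.032,0.048,-0.01],[0,0,0]],[[0,0,0],[0,0,-0.175]],[[0,0,0],[0,0,-0.175]],[[0,0,0],[0,0,-0.175]],[[0,0,0],[0,0,-0.175]],[[0,0,0],[0,0,0]],[[0,0,0],[0,0,0]]]' --grip 1 --squeeze 40

```text
time_s: 3.15
eef_pos: [537.3, 33.4, 342.3]
ee_rot: [-0.0, 0.614, 0.79, 0.0]
force: [-0.6, 0.1, 0.1]
grip_width: -0.0
```

Run:
```python
from h import *
s=ctrl.sense();print(s['time_s'],s['eef_pos'],np.round(s['ee_rot'],4),s['joints'],s['force'])
ci=cams.camera_info("wrist");im=cams.capture("wrist");cv2.imwrite("pics/w1.png",im[:,:,::-1])
import pickle;pickle.dump(ci,open("w1.pkl","wb"))
Z=dict(press_handle=201,press_hinge=105,press_mouth=40,paddle_mid=38.5,ink_pad=0,notes=0)
for n,z in Z.items():
    for r in cams.tip_of("wrist",n)[:2]: print(n,np.round(r['pixel'],1),round(r['p'],2),np.round(onz(ci,r['pixel'],z,True)))
```

```text
3.15 [537.25222261  33.36155525 342.2809946 ] [-0.      0.6137  0.7895  0.    ] [-1.55768534e-01  2.93268071e-01  1.23955173e+00  2.58979267e-05
  1.60877498e+00 -1.97588307e+00] [-0.57386961  0.06964711  0.09733692]
press_handle [356.7 287.1] 0.79 [629.  97. 201.]
press_hinge [222.7 247.2] 0.81 [670. -74. 105.]
press_hinge [ 69.1 130.8] 0.54 [ 558. -369.  105.]
press_mouth [280.7 203.2] 0.95 [608. -11.  40.]
paddle_mid [283.5 198. ] 0.79 [599.  -9.  38.]
paddle_mid [199.8  35.9] 0.74 [ 385. -193.   38.]
ink_pad [193.5 164.1] 0.65 [ 591. -174.    0.]
notes [363.9 161. ] 0.98 [519.  99.   0.]
notes [356.1 288.2] 0.72 [745. 152.   0.]
```

View pics/w1.png

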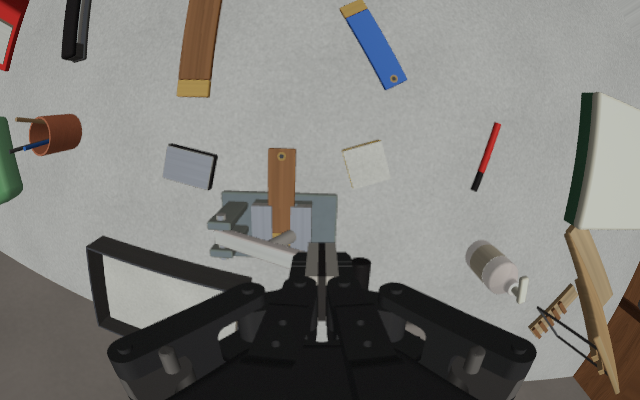

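Run:
```python
from h import *
im=cv2.imread("pics/w1.png");cv2.imwrite("pics/w1c.png",cv2.resize(im[130:290,190:390],None,fx=4,fy=3.75*4/3.75,interpolation=cv2.INTER_CUBIC))
```

```text
(no output)
```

View pics/w1c.png

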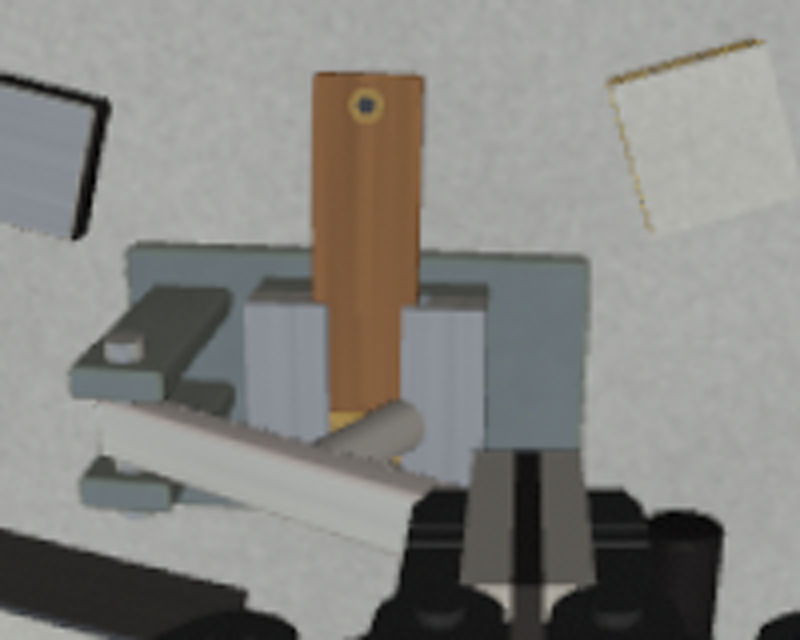

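Run:
```python
from h import *
import pickle;ci=pickle.load(open("w1.pkl","rb"))
P=lambda x,y,z: onz(ci,(190+x/4,130+y/4),z,True)
def pr(n,a,b):
    d=b-a;print(n,np.round(a,1),np.round(b,1),'len',round(np.linalg.norm(d),1),'yaw',round(np.degrees(np.arctan2(d[1],d[0])),2))
pr('bed',P(245,303,53),P(487,308,53))
pr('plate',P(127,248,15),P(588,260,15))
pr('free end',P(313,74,43.5),P(424,77,43.5))
pr('Ledge',P(314,290,43.5),P(313,74,43.5)); pr('Redge',P(418,300,43.5),P(424,77,43.5))
print('eye',P(367,105,43.5))
```

```text
bed [618.6 -52.4  53. ] [598.1  35.1  53. ] len 89.9 yaw 103.13
plate [ 621.2 -111.2   15. ] [580.6  70.4  15. ] len 186.1 yaw 102.61
free end [531.2 -46.5  43.5] [522.9  -7.   43.5] len 40.3 yaw 101.89
Ledge [610.2 -29.1  43.5] [531.2 -46.5  43.5] len 81.0 yaw -167.59
Redge [604.3   9.8  43.5] [522.9  -7.   43.5] len 83.2 yaw -168.29
eye [537.61889918 -24.74491563  43.5       ]
```

Request:
play_rows --steps '[[[0,0,0],[0,0,0.04]],[[0.014,0.0354,0],[0,0,0]],[[0.014,0.0354,0],[0,0,0]],[[0.014,0.0354,0],[0,0,0]],[[0.014,0.0354,0],[0,0,0]],[[0,0,0.039],[0,0,0]],[[0,0,0.039],[0,0,0]],[[0,0,0.039],[0,0,0]],[[0,0,0.025],[0,0,0]],[[0,0,0.014],[0,0,0]],[[0,0,0],[0,0,0]]]'

```text
time_s: 4.6
eef_pos: [631.3, 97.7, 224.2]
ee_rot: [-0.001, 0.625, 0.781, -0.001]
force: [-0.2, -0.1, 0.5]
grip_width: 0.002
```

Run:
```python
from h import *
s=ctrl.sense();print(s['time_s'],s['eef_pos'],np.round(s['ee_rot'],4),s['joints'],s['force'])
ci=cams.camera_info("scene");im=cams.capture("scene")[:,:,::-1]
im2=cams.capture("top")[:,:,::-1]; 
print(proj(ci,[[632,97,201],s['eef_pos']]),proj(cams.camera_info("top"),[[632,97,201],s['eef_pos']]))
a=cv2.resize(im[170:270,250:370],None,fx=5,fy=5,interpolation=cv2.INTER_CUBIC)
cv2.imwrite("pics/s2.png",a)
cv2.imwrite("pics/w2.png",cams.capture("wrist")[:,:,::-1])
```

```text
4.6 [631.29565393  97.65101468 224.21865385] [-8.000e-04  6.247e-01  7.809e-01 -7.000e-04] [-2.95974326e-02  5.77066023e-01  1.12221171e+00 -3.85012123e-05
  1.44445682e+00 -1.82170947e+00] [-0.22928212 -0.08393768  0.45006103]
[[309.56783528 221.52382648]
 [309.69026128 215.19310114]] [[264.64025537 143.19327617]
 [263.4840965  141.10167433]]
```

View pics/s2.png

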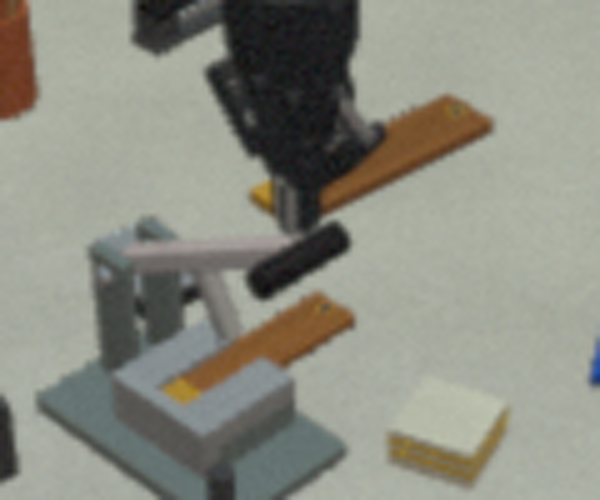

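View pics/w2.png

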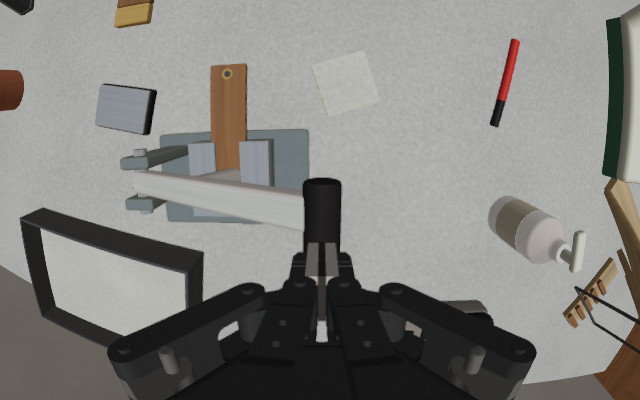

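Request:
play_rows --steps '[[[0,0,0.006],[0,0,0]],[[0,0,0.006],[0,0,0]],[[0,0,0.004],[0,0,0]],[[0,0,0.003],[0,0,0]],[[0,0,0],[0,0,0]]]'

```text
time_s: 5.25
eef_pos: [631.6, 97.9, 211.5]
ee_rot: [0.0, 0.625, 0.781, 0.0]
force: [-3.1, 0.6, 5.5]
grip_width: -0.002
```

Request:
play_rows --steps '[[[0.0031,0,0.0059],[0,0,0]],[[0.0031,0,0.0059],[0,0,0]],[[0.0027,0,0.0061],[0,0,0]],[[0.0027,0,0.0061],[0,0,0]],[[0.0025,0,0.0062],[0,0,0]],[[0.0025,0,0.0062],[0,0,0]],[[0.0021,0,0.0063],[0,0,0]],[[0.0021,0,0.0063],[0,0,0]],[[0.0018,0,0.0064],[0,0,0]],[[0.0018,0,0.0064],[0,0,0]],[[0.0015,0,0.0065],[0,0,0]],[[0.0015,0,0.0065],[0,0,0]],[[0.0011,0,0.0066],[0,0,0]],[[0.0011,0,0.0066],[0,0,0]],[[0.0008,0,0.0066],[0,0,0]],[[0.0008,0,0.0066],[0,0,0]],[[0.0005,0,0.0067],[0,0,0]],[[0.0005,0,0.0067],[0,0,0]],[[0.0001,0,0.0063],[0,0,0]],[[0,0,0],[0,0,0]]]'

```text
time_s: 7.25
eef_pos: [626.8, 123.2, 121.8]
ee_rot: [0.0, 0.624, 0.781, 0.002]
force: [-2.2, 9.0, 11.7]
grip_width: 0.0
```

Request:
play_rows --steps '[[[0,0,0.003],[0,0,0]],[[0,0,0.003],[0,0,0]],[[0,0,0.002],[0,0,0]],[[0,0,0],[0,0,0]]]'

```text
time_s: 7.65
eef_pos: [626.7, 123.5, 116.2]
ee_rot: [-0.0, 0.624, 0.781, 0.002]
force: [-3.5, 9.7, 12.2]
grip_width: -0.003
```

Run:
```python
from h import *
s=ctrl.sense();print(s['time_s'],s['eef_pos'],s['force'])
im=cams.capture("scene")[:,:,::-1]
cv2.imwrite("pics/s3.png",cv2.resize(im[170:290,240:370],None,fx=5,fy=5,interpolation=cv2.INTER_CUBIC))
```

```text
7.65 [626.71718355 123.50835584 116.22735504] [-3.48066101  9.74102876 12.16962349]
```

View pics/s3.png

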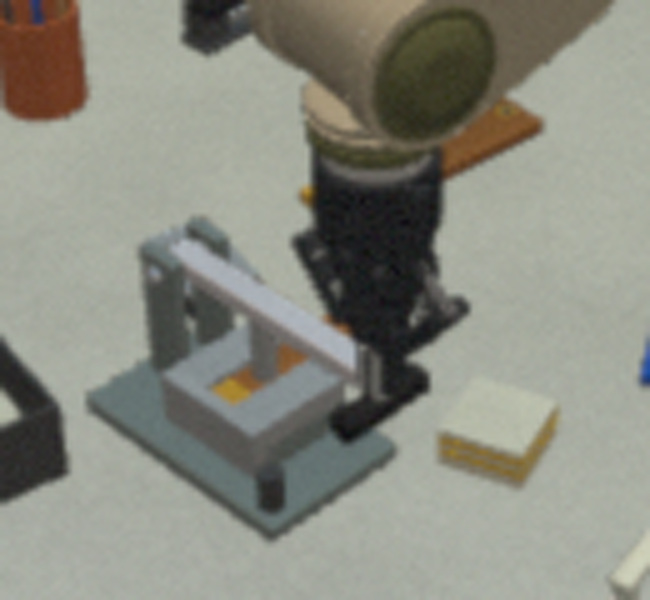

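Request:
play_rows --steps '[[[0,0,0.0015],[0,0,0]],[[0,0,0.0015],[0,0,0]],[[0,0,0],[0,0,0]]]'

```text
time_s: 8.0
eef_pos: [626.8, 123.5, 115.4]
ee_rot: [0.0, 0.624, 0.781, 0.002]
force: [-7.0, 9.2, 20.7]
grip_width: -0.002
```

Request:
play_rows --steps '[[[0,0,0.0012],[0,0,0]],[[0,0,0],[0,0,0]],[[0,0,0],[0,0,0]]]'

```text
time_s: 8.3
eef_pos: [626.8, 123.5, 115.2]
ee_rot: [0.001, 0.624, 0.781, 0.003]
force: [-9.8, 9.7, 24.8]
grip_width: 0.003
```

Request:
play_rows --steps '[[[0,0,-0.0025],[0,0,0]],[[0,0,-0.0033],[0,0,0]],[[-0.0001,0,-0.0033],[0,0,0]],[[-0.0001,0,-0.0033],[0,0,0]],[[-0.0002,0,-0.0033],[0,0,0]],[[-0.0002,0,-0.0033],[0,0,0]],[[-0.0003,0,-0.0033],[0,0,0]],[[-0.0003,0,-0.0033],[0,0,0]],[[-0.0004,0,-0.0033],[0,0,0]],[[-0.0004,0,-0.0033],[0,0,0]],[[-0.0004,0,-0.0033],[0,0,0]],[[-0.0005,0,-0.0033],[0,0,0]],[[-0.0005,0,-0.0033],[0,0,0]],[[-0.0006,0,-0.0033],[0,0,0]],[[-0.0006,0,-0.0033],[0,0,0]],[[-0.0006,0,-0.0033],[0,0,0]],[[-0.0007,0,-0.0032],[0,0,0]],[[-0.0007,0,-0.0032],[0,0,0]],[[-0.0008,0,-0.0032],[0,0,0]],[[-0.0008,0,-0.0032],[0,0,0]]]'

```text
time_s: 10.3
eef_pos: [628.4, 116.0, 161.7]
ee_rot: [0.001, 0.624, 0.781, 0.002]
force: [-0.9, 3.3, 9.4]
grip_width: 0.002
```

Request:
play_rows --steps '[[[-0.001,0,-0.0032],[0,0,0]],[[-0.001,0,-0.0032],[0,0,0]],[[-0.0011,0,-0.0032],[0,0,0]],[[-0.0011,0,-0.0032],[0,0,0]],[[-0.0012,0,-0.0032],[0,0,0]],[[-0.0012,0,-0.0031],[0,0,0]],[[-0.0013,0,-0.0031],[0,0,0]],[[-0.0013,0,-0.0031],[0,0,0]],[[-0.0014,0,-0.0031],[0,0,0]],[[-0.0014,0,-0.0031],[0,0,0]],[[-0.0014,0,-0.003],[0,0,0]],[[-0.0015,0,-0.003],[0,0,0]],[[-0.0015,0,-0.003],[0,0,0]],[[-0.0016,0,-0.003],[0,0,0]],[[-0.0016,0,-0.003],[0,0,0]],[[-0.0017,0,-0.003],[0,0,0]],[[-0.0017,0,-0.003],[0,0,0]],[[-0.0017,0,-0.003],[0,0,0]],[[-0.001,0,-0.002],[0,0,0]],[[0,0,0],[0,0,0]]]'

```text
time_s: 12.3
eef_pos: [632.3, 98.0, 205.0]
ee_rot: [0.0, 0.624, 0.781, 0.002]
force: [-1.7, 7.2, 9.8]
grip_width: 0.002
```

Request:
play_rows --steps '[[[0,0,-0.002],[0,0,0]],[[0,0,-0.002],[0,0,0]],[[0,0,-0.0015],[0,0,0]],[[0,0,-0.0015],[0,0,0]],[[0,0,-0.001],[0,0,0]],[[0,0,-0.001],[0,0,0]],[[0,0,0],[0,0,0]]]'

```text
time_s: 13.0
eef_pos: [631.9, 96.2, 209.7]
ee_rot: [0.0, 0.625, 0.781, -0.0]
force: [1.4, -2.2, 4.2]
grip_width: 0.002
```

Request:
play_rows --steps '[[[0,0,-0.001],[0,0,0]],[[0,0,-0.001],[0,0,0]],[[0,0,-0.001],[0,0,0]],[[0,0,-0.001],[0,0,0]],[[0,0,-0.001],[0,0,0]],[[0,0,0],[0,0,0]]]'

```text
time_s: 13.6
eef_pos: [631.7, 96.8, 213.1]
ee_rot: [-0.001, 0.625, 0.781, -0.0]
force: [-0.4, -0.8, -0.0]
grip_width: -0.001
```

Request:
play_rows --steps '[[[0,0,-0.03],[0,0,0]],[[0,0,-0.02],[0,0,0]],[[-0.0326,-0.0329,0],[0,0,0]],[[-0.0326,-0.0329,0],[0,0,0]],[[-0.0326,-0.0329,0],[0,0,0]],[[-0.0326,-0.0329,0],[0,0,0]],[[0,0,0.05],[0,0,0]],[[0,0,0.05],[0,0,0]],[[0,0,0],[0,0,0]],[[0,0,0],[0,0,0]]]' --grip 0

```text
time_s: 14.6
eef_pos: [557.4, -20.5, 176.8]
ee_rot: [-0.0, 0.625, 0.781, 0.0]
force: [-0.6, -0.5, 0.3]
grip_width: 0.999
```

Run:
```python
from h import *
s=ctrl.sense();print(s['time_s'],s['eef_pos'],s['ee_rot'],s['force'],s['grip_width'])
ci=cams.camera_info("wrist");im=cams.capture("wrist")[:,:,::-1];cv2.imwrite("pics/w4.png",im)
import pickle;pickle.dump(ci,open("w4.pkl","wb"))
px=np.array([.976,.216,0]);py=np.array([-.216,.976,0]);m=np.array([600.3,-10.5,43.5])
print(proj(ci,np.array([m-75*px+20*py,m-75*px-20*py,m-45*px,m-12*px+20*py,m-12*px-20*py]),True))
im=cams.capture("scene")[:,:,::-1]
cv2.imwrite("pics/s4.png",cv2.resize(im[170:290,240:370],None,fx=5,fy=5,interpolation=cv2.INTER_CUBIC))
```

```text
14.6 [557.37708548 -20.48882831 176.81136446] [-1.44793691e-05  6.24504326e-01  7.81021345e-01  6.92075262e-05] [-0.64821943 -0.54199142  0.25186168] 0.9993534388153115
[[343.31251222 160.58952902]
 [298.92737922 160.40633839]
 [320.98847163 192.73142238]
 [341.83956994 226.46332606]
 [299.87421693 226.28829005]]
```

View pics/w4.png

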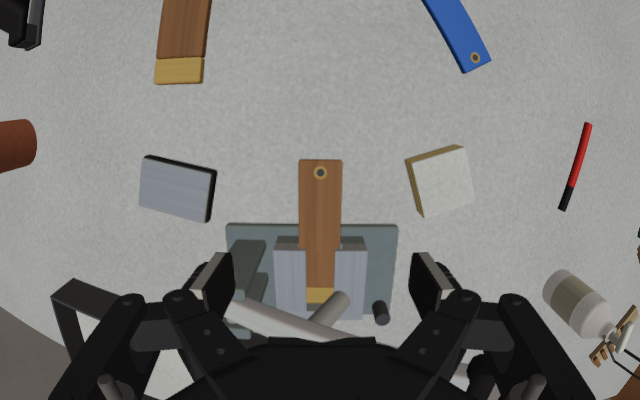

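View pics/s4.png

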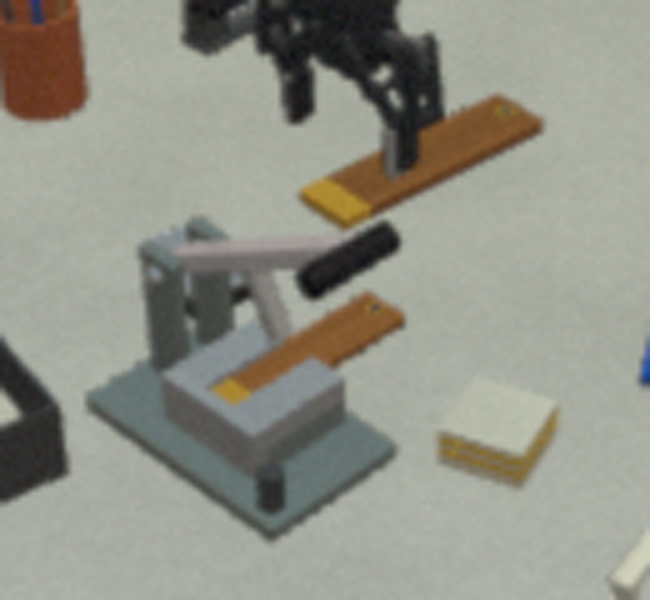

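Request:
play_rows --steps '[[[0,-0.001,0.05],[0,0,0]],[[0,0,0.05],[0,0,0]],[[0,0,0.05],[0,0,0]],[[0,0,0.035],[0,0,0]],[[0,0,0.0243],[0,0,0]],[[0,0,0],[0,0,0]]]'

```text
time_s: 15.3
eef_pos: [556.2, -20.6, 18.3]
ee_rot: [-0.001, 0.625, 0.781, -0.0]
force: [0.3, 0.6, 0.3]
grip_width: 0.998
```

Run:
```python
from h import *
s=ctrl.sense();print(s['time_s'],s['eef_pos'],s['ee_rot'],s['force'],s['grip_width'])
im=cams.capture("wrist")[:,:,::-1];cv2.imwrite("pics/w5.png",im)
im=cams.capture("scene")[:,:,::-1]
cv2.imwrite("pics/s5.png",cv2.resize(im[170:290,240:370],None,fx=5,fy=5,interpolation=cv2.INTER_CUBIC))
```

```text
15.3 [556.17268848 -20.57610118  18.27127786] [-8.57467005e-04  6.24511353e-01  7.81015174e-01 -3.64839563e-04] [0.28731914 0.60777306 0.28829738] 0.9983745391585651
```

View pics/w5.png

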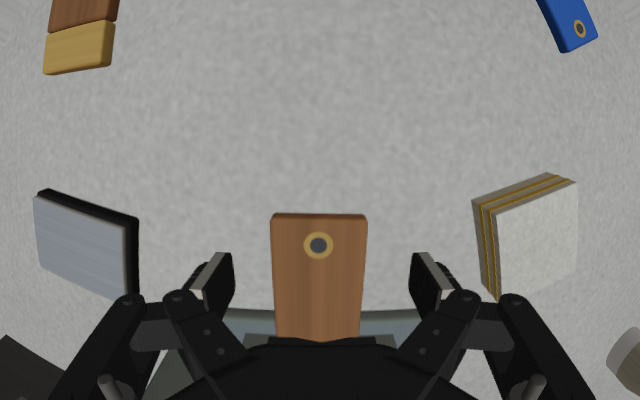

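View pics/s5.png

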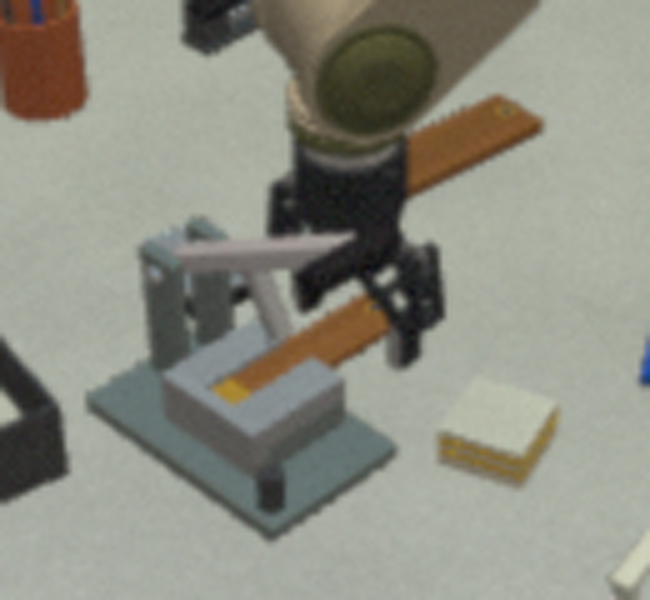

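Request:
play_rows --steps '[[[0,0,0.005],[0,0,0]],[[0,0,0],[0,0,0]]]'

```text
time_s: 15.6
eef_pos: [556.9, -20.9, 16.1]
ee_rot: [0.001, 0.625, 0.781, 0.0]
force: [0.7, 0.8, -0.3]
grip_width: 1.0
```

Request:
play_rows --steps '[[[0,0,0],[0,0,0]],[[0,0,0],[0,0,0]],[[0,0,0],[0,0,0]],[[0,0,0],[0,0,0]],[[0,0,0],[0,0,0]],[[0,0,0],[0,0,0]],[[0,0,0],[0,0,0]],[[0,0,0],[0,0,0]]]' --grip 1 --squeeze 60

```text
time_s: 16.4
eef_pos: [556.4, -20.8, 15.3]
ee_rot: [0.0, 0.625, 0.781, 0.0]
force: [-0.6, 0.5, 2.1]
grip_width: 0.455
```

Request:
play_rows --steps '[[[0,-0.006,0],[0,0,0]],[[0,-0.01,0],[0,0,0]],[[0,-0.01,0],[0,0,0]],[[0,-0.01,0],[0,0,0]]]'

```text
time_s: 16.8
eef_pos: [529.2, -26.9, 15.2]
ee_rot: [-0.0, 0.625, 0.781, -0.0]
force: [-0.2, 0.5, 0.6]
grip_width: 0.456
```

Request:
play_rows --steps '[[[0,-0.015,0],[0,0,0]],[[0,-0.015,0],[0,0,0]],[[0,-0.015,0],[0,0,0]],[[0,-0.015,0],[0,0,0]],[[0,-0.015,0],[0,0,0]],[[0,-0.015,0],[0,0,0]],[[0,-0.015,0],[0,0,0]],[[0,0,0],[0,0,0]]]'

```text
time_s: 17.6
eef_pos: [451.3, -43.9, 14.9]
ee_rot: [-0.001, 0.625, 0.781, -0.0]
force: [-0.0, -0.4, -0.3]
grip_width: 0.457
```

Run:
```python
from h import *
s=ctrl.sense();print(s['time_s'],s['eef_pos'],s['joints'],s['force'],s['grip_width'])
im=cams.capture("scene")[:,:,::-1]
cv2.imwrite("pics/s6.png",cv2.resize(im[150:290,240:400],None,fx=4,fy=4,interpolation=cv2.INTER_CUBIC))
```

```text
17.6 [451.33825915 -43.94520984  14.91553673] [-3.56333371e-01  4.76656933e-01  1.93007080e+00 -2.31287955e-04
  7.37371316e-01 -2.14783189e+00] [-0.02888524 -0.40703987 -0.31331753] 0.4566191382118583
```

View pics/s6.png

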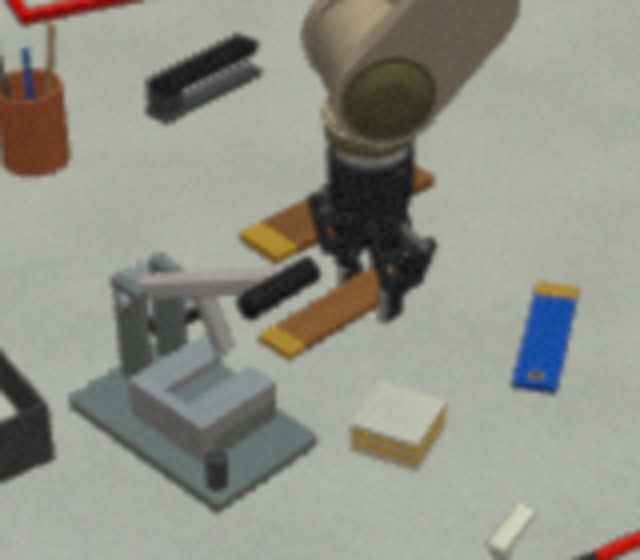

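Request:
play_rows --steps '[[[0,0,-0.02],[0,0,0]],[[0,0,-0.035],[0,0,0]],[[0,0,-0.04],[0,0,0]],[[0,0,-0.04],[0,0,0]],[[0,0,-0.04],[0,0,0]],[[0,0,-0.035],[0,0,0]],[[0,0,-0.03],[0,0,0]],[[0,0,-0.015],[0,0,0]],[[0,0.02,0],[0,0,0]],[[0,0.025,0],[0,0,0]],[[0,0.025,0],[0,0,0]],[[0,0.025,0],[0,0,0]],[[0,0.012,0],[0,0,0]],[[0,0,0],[0,0,0]]]' --squeeze 80

```text
time_s: 19.05
eef_pos: [531.7, -26.2, 205.6]
ee_rot: [-0.001, 0.624, 0.781, -0.0]
force: [0.2, -0.5, 0.1]
grip_width: 0.448
```

Request:
play_rows --steps '[[[0,0,0],[-0.05,0,0]],[[0,0,0],[-0.1,0,0]],[[0,0,0],[-0.1,0,0]],[[0,0,0],[-0.1,0,0]],[[0,0,0],[-0.1,0,0]],[[0,0,0],[-0.1,0,0]],[[0,0,0],[-0.1,0,0]],[[0,0,0],[-0.1,0,0]],[[0,0,0],[-0.1,0,0]],[[0,0,0],[-0.1,0,0]],[[0,0,0],[-0.05,0,0]],[[0,0,0],[0,0,0]],[[0,0,0],[0,0,0]]]'

```text
time_s: 20.35
eef_pos: [537.1, -17.1, 221.7]
ee_rot: [0.234, 0.584, 0.722, 0.288]
force: [0.4, -0.4, -0.7]
grip_width: 0.452
```

Run:
```python
from h import *
s=ctrl.sense();r=rot(s['ee_rot']);print(s['time_s'],s['eef_pos'],s['joints'],s['force'],s['grip_width'])
print(r.as_matrix().round(3)); p=s['eef_pos']+r.apply([0,45,-23.5]);print('mid',p)
ci=cams.camera_info("scene");im=cams.capture("scene")[:,:,::-1]
u=r.apply([0,1,0]);v=r.apply([1,0,0]);n=r.apply([0,0,-1])
c=np.array([p+a*75*u+b*20*v+5*n for a,b in((-1,-1),(1,-1),(1,1),(-1,1))]);q=((proj(ci,c)-[230,130])*4)
a=cv2.resize(im[130:290,230:400],None,fx=4,fy=4,interpolation=cv2.INTER_CUBIC);b=a.copy()
cv2.polylines(b,[q.astype(np.int32)],True,(0,255,0),1)
cv2.imwrite("pics/s7.png",b);cv2.imwrite("pics/t7.png",cams.capture("top")[:,:,::-1]);cv2.imwrite("pics/w7.png",cams.capture("wrist")[:,:,::-1])
```

```text
20.35 [537.1436518  -17.10757391 221.72982603] [-0.465859    0.05818827  2.03640651  0.8750026   0.59414478 -2.88070105] [ 0.36459323 -0.38377961 -0.71228741] 0.4518368082636184
[[-0.209  0.709  0.674]
 [ 0.978  0.153  0.142]
 [-0.002  0.689 -0.725]]
mid [553.20801398 -13.55610005 269.75662377]
```

View pics/s7.png

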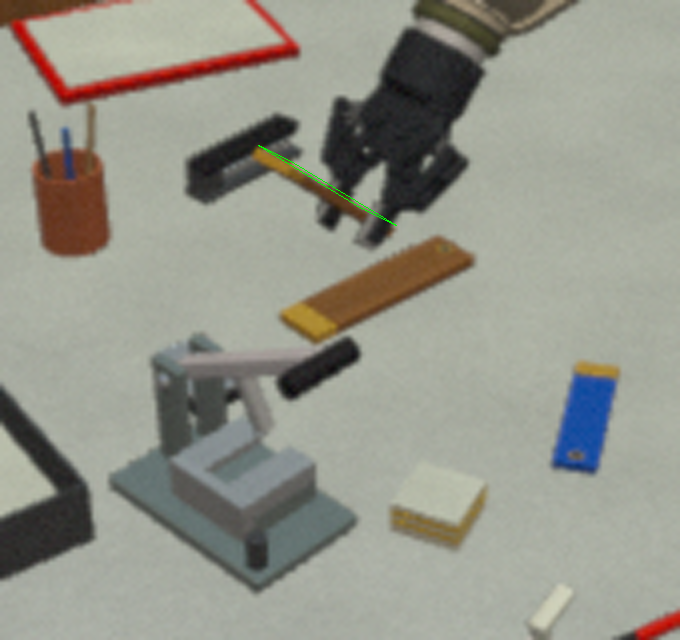

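View pics/t7.png

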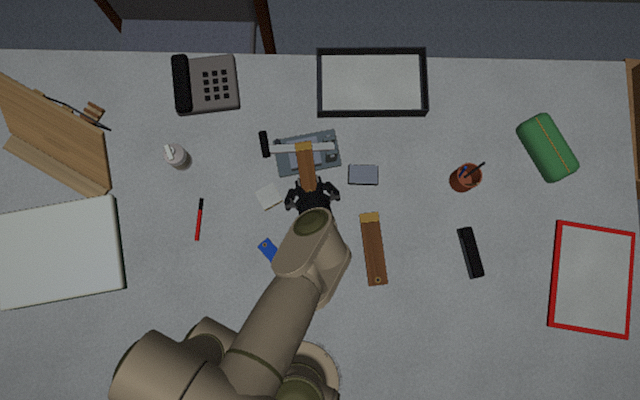

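View pics/w7.png

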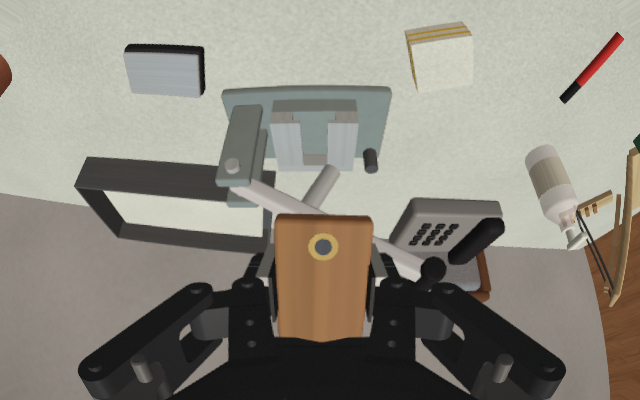

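Request:
play_rows --steps '[[[0,0,0],[0,-0.077,0.081]],[[0,0,0],[0,-0.077,0.081]],[[0,0,0],[0,-0.077,0.081]],[[0,0,0],[0,-0.077,0.081]],[[0,0,0],[0,0,0]]]'

```text
time_s: 21.0
eef_pos: [536.6, -16.6, 220.5]
ee_rot: [0.276, 0.694, 0.618, 0.245]
force: [-0.4, -0.3, -1.5]
grip_width: 0.455
```

```bash
cat > chk.py <<'E'
from h import *
s=ctrl.sense();r=rot(s['ee_rot']);print(s['time_s'],s['eef_pos'],s['joints'],s['force'],s['grip_width'])
print(r.as_matrix().round(3)); p=s['eef_pos']+r.apply([0,45,-23.5]);print('mid',p)
E
python3 chk.py
```

```text
21.0 [536.59962379 -16.56724666 220.54546578] [-0.31594733  0.04440843  2.05259138  0.43549927  0.32787569 -2.13253172] [-0.38093091 -0.30056295 -1.45889723] 0.45516451005806263
[[ 0.116  0.723  0.681]
 [ 0.993 -0.084 -0.08 ]
 [-0.     0.686 -0.728]]
mid [553.13752375 -18.47121502 268.50506096]
```

Request:
play_rows --steps '[[[0,0.0054,0.0138],[0,0,0]],[[0,0.0054,0.0138],[0,0,0]],[[0,0.0054,0.0138],[0,0,0]],[[0,0.0054,0.0138],[0,0,0]],[[0,0,0],[-0.038,0,0]],[[0,0,0],[0,0,0]],[[0,0,0],[0,0,0]]]'

```text
time_s: 21.7
eef_pos: [576.6, -22.3, 201.5]
ee_rot: [0.286, 0.69, 0.614, 0.254]
force: [0.0, 0.6, -0.5]
grip_width: 0.451
```

```bash
python3 chk.py
python3 - <<'E'
from h import *
s=ctrl.sense();r=rot(s['ee_rot']);p=s['eef_pos']+r.apply([0,45,-23.5])
ci=cams.camera_info("scene");im=cams.capture("scene")[:,:,::-1]
a=cv2.resize(im[130:290,230:400],None,fx=4,fy=4,interpolation=cv2.INTER_CUBIC)
cv2.imwrite("pics/s8.png",a);cv2.imwrite("pics/t8.png",cams.capture("top")[:,:,::-1])
E
```

```text
21.7 [576.5568969  -22.30136259 201.50108454] [-0.29997953  0.16112668  1.99594059  0.55991097  0.24407767 -2.24748313] [ 0.02659768  0.60491071 -0.51006851] 0.451173650025723
[[ 0.117  0.703  0.702]
 [ 0.993 -0.083 -0.083]
 [-0.     0.707 -0.707]]
mid [591.67862874 -24.06974945 249.93099301]
```

View pics/s8.png

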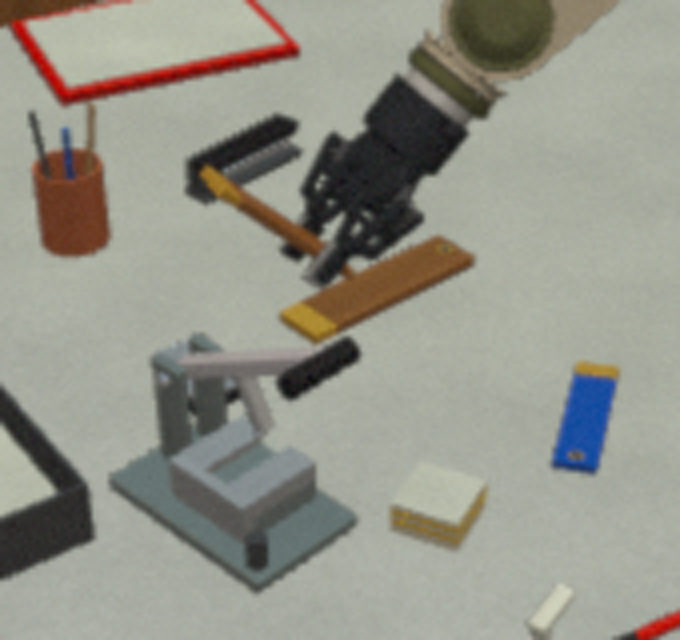

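View pics/t8.png

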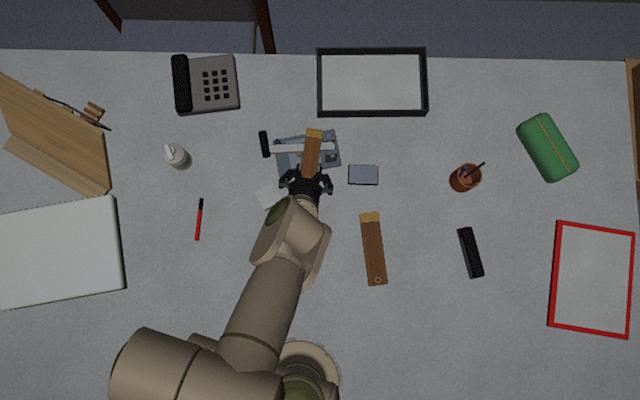

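Run:
```python
from h import *
ct,cs=cams.camera_info("top"),cams.camera_info("scene")
t=cv2.imread("pics/t8.png");cv2.imwrite("pics/t8c.png",cv2.resize(t[110:220,250:380],None,fx=6,fy=5.4545*1.1,interpolation=cv2.INTER_CUBIC)[:600])
s=ctrl.sense();r=rot(s['ee_rot']);p=s['eef_pos']+r.apply([0,45,-23.5]);u=r.apply([0,1,0]);n=-r.apply([0,0,1]);v=r.apply([1,0,0])
for k,a in(('tip',75),('tip+v',75),('end',-75)): 
    P=p+a*u+5*n
    print(k,P.round(),proj(ct,P).round(1),((proj(ct,P)-[250,110])*6).round(),((proj(cs,P)-[230,130])*4).round())
```

```text
tip [641. -30. 307.] [313.2 129.2] [379. 115.] [216. 175.]
tip+v [641. -30. 307.] [313.2 129.2] [379. 115.] [216. 175.]
end [536. -17. 201.] [307.7 180.4] [346. 422.] [345. 257.]
```

View pics/t8c.png

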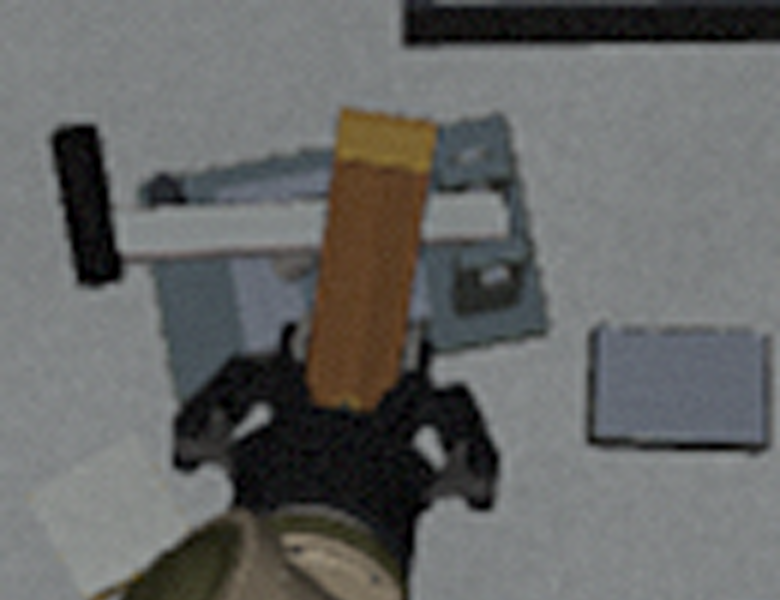

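Request:
play_rows --steps '[[[0,0,0],[0,0,0]],[[0,0,0],[0,0,0]],[[0,0,0],[0,0,0]],[[0,0,0],[0,0,0]],[[0,0,0],[0,0,0]]]'

```text
time_s: 22.3
eef_pos: [576.5, -22.2, 201.7]
ee_rot: [0.286, 0.69, 0.614, 0.254]
force: [0.2, 1.3, -0.2]
grip_width: 0.455
```

```bash
python3 chk.py; python3 -c "
from rig import ctrl
print(ctrl.sense()['dq']); print(ctrl.finish_job())"
```

```text
22.3 [576.47846266 -22.20166186 201.70829588] [-0.29974403  0.16054687  1.99654834  0.56131926  0.24307103 -2.24838048] [ 0.24343142  1.28236102 -0.19754182] 0.4545867309779844
[[ 0.117  0.702  0.703]
 [ 0.993 -0.083 -0.083]
 [-0.     0.707 -0.707]]
mid [591.55246239 -23.97367004 250.15295007]
[ 0.00085015  0.00046198 -0.00135637  0.00215743 -0.00058914  0.00135455]
the job is handed in; nothing more can be done
None
```

I marked the paddle, drew it out of the press and handed the job in at 22.3 s. One check is in doubt: a joint may have gone slightly past its range on the way.

**Lever:** I pushed it down until the force rose to about 25 N with the tip stalled at 115 mm, which is the stop. I then eased it up over about 5 s, keeping contact until the force fell to zero at rest.

**Paddle:** I gripped the small brown paddle by its free end and pulled it straight out, with almost no force on the wrist.

**Last checks:**
- **Pose:** the measured arm pose puts the paddle's middle at 250 mm and its tilt at 45°. The brass end is up, the marked face is up, and the arm is still.
- **Cameras:** the paddle tip in the top and scene views lay within about 2 pixels of where the arm pose says it should be.
- **Other things on the table:** those in view look unmoved. The arm hid parts of the notes and the blue bar in the top view, but both show in place in the scene view.

**Joint limit:** while I was tilting the paddle, joint 6 reached -2.8807 rad. Its stated limit is -2.88, so the tilt stopped short. I turned the held paddle about 19° about the vertical and moved it 40 mm forward to finish the tilt. Joint 6 ended at -2.25 rad, but that brief reading was on the stated limit or very slightly past it.

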